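# Put the gauge set back in its caddy

### The arm

A 6-joint arm with a two-finger parallel gripper is mounted at the origin on a cart in front of the work surface, level with it; the furniture and walls round the work are solid. World frame = base frame: x ahead of the robot, y to its left, z up, the work surface at z = 0. Lengths are in m, angles in rad, forces in N, time in s.
With the tool pointing down it reaches from about 0.325 to 0.875 m from the base axis. Payload 4.4 kg.
Tool frame: the origin (TCP) lies at the very end of the fingers, on their centre line; the grasp point (between the pads) lies 19 mm behind it; z points along the fingers, y is the line along which they close (so a half turn about z gives the same grasp; the last joint's range is limited). The gripper opens to 85 mm and grips with 20 to 120 N. Pads are 22 mm wide; open, the fingers measure 114 mm over their backs; the gripper's body (76 mm by 85 mm) begins 54 mm behind the grasp point. The pads swing forward as they close: fully open they stand 13 mm farther back than shut.
Start: joints at [-1.258, 0.207, 1.542, -0, 1.393, -0.15], TCP at [0.257, -0.514, 0.231] pointing down, gripper open.
Joint ranges: [-2.73, 2.73], [-0.86, 2.22], [0.23, 2.46], [-1.11, 4.25], [0.08, 2.63], [-2.82, 2.82]. Speed limits (rad/s): [2.79, 2.79, 3.14, 3.14, 3.14, 3.14].

### API

Orientations are given as a 3x3 rotation matrix whose columns are the frame's x, y, z axes.
In Python, from bench import r gives the robot as it stands.
- The arm moves only by the shell command python3 -m inch 'ROWS' [OPENING] [FORCE]. ROWS is JSON, a list that holds one entry, the list of rows, each a list of 6 numbers: the shift along the tool's x, y, z in m, then the turn, a rotation vector about the tool's x, y, z in degrees. In form: [[[x, y, z, rx, ry, rz], ...]]. A call has 1 to 20 rows; each row shifts and turns the commanded pose from where the row before left it, along the tool's axes as they then stand; what a row does not reach is not made up. A row lasts 1/8 s, in which the tool goes at most 62.5 mm and 10.7 degrees, less where a joint would pass 70% of its speed; a pose out of reach is approached as far as the arm can. A call is refused whole if a number of a shift passes 0.0625 or a number of a turn 10.7, either way. A call with a gripper value outside its range is refused whole. OPENING is the opening, from -1 (shut) to 1 (fully open), set as the call begins (- or left out, the last holds). The fingers move at their own pace and stop on an object; FORCE is the grip in N (left out, the last holds). Time passes only in rows, so rows that do not move let the fingers close. It gives the time, the measured TCP pose, the force, the opening and the grip force at its end, in the units of the state.
- r.read_state(): the state, without advancing time (a new reading comes with each control period).
- r.get_image(name): name is "scene" or "side" or "wrist"; returns a dict with "img" (480x640x3 uint8, blue, green, red), "vfov" (degrees; the focal length in pixels is half the picture's height over the tangent of half this angle, whatever the lens; pixels are square), "cx", "cy" (the principal point, pixels), "pose" (4x4, takes a point from camera to world coordinates). Camera axes: x right, y down, z forward; pixel columns grow to the right and rows downward; lengths in m; the calibration is good to about 2 mm. A picture is of the moment at which its call begins. There is no depth.
- r.finish_job(): hands the job in; it is judged then, once.
The state is a dict: "time_s": time; "joint_positions": joint angles; "dq": joint speeds; "joint_efforts": joint torques, N m; "eef_pos": TCP position; "tcp_rot": TCP orientation; "wrist_force": force on the tool from outside, world axes, zero at the start; "wrist_torque": the same for the moment, N m; "gripper_width": finger opening in m; "finger_force": force on a finger pad.
Only numpy, scipy, OpenCV 4.12 (cv2) and the standard library are available. Lean on these libraries where they do the work, as an engineer would, in place of code of your own. Each camera call takes 0.05 s, during which the arm holds its last target. There are 200 camera calls.

### The job

Put the four gauges that lie scattered on the bench back into the gauge caddy, each lying flat and fully down in the nest made for it: the notched block in the long rectangular pocket, the ring over the pin of the round pocket, the plug gauge lying in the long narrow pocket, and the C-shaped snap gauge in the wide pocket with its mouth round the pin. Set them down, do not drop them in. The plain bar and the shaft collar with the small bore are stock parts: leave them lying where they are.

Things in the scene. Friction and masses are not known exactly. Their poses are not given: they have to be found in the camera images.
- gauge_block: notched aluminium go/no-go block, 25 x 60 x 16 mm (x, y, z), a loose thing lying flat; a notch 10 mm deep and 16 mm long is cut through its +x long side near the middle. Origin at the centre of its underside, y along its length. 0.12 kg
- ring_gauge: steel ring gauge lying flat, outside diameter 44 mm, bore 28 mm, 18 mm high, with a shallow waist round the outside. Origin on its axis at the underside. 0.11 kg
- plug_gauge: double-ended plug gauge lying flat, 80 mm long: dark eight-sided handle, 40 mm long, 18 mm across its flats (below, above and at the sides), and two bright round ends of 14 mm diameter. Origin on its axis at the middle of its length, 9 mm above the bench; x along its length, the longer bright end to +x (the handle spans x = -26 to +14 mm). 0.09 kg
- snap_gauge: C-shaped steel snap gauge lying flat, 56 x 48 x 16 mm (x, y, z): a back 20 mm thick at -x with a black pad on its top and two arms 12 mm wide towards +x, each with a small brass anvil; the mouth between the arms is 24 mm wide (20 mm between the anvils), 36 mm deep, open to +x. Origin at the centre of the underside of the 56 x 48 outline. 0.14 kg
- bar_blank: look-alike, not to be moved: plain aluminium bar, 25 x 78 x 16 mm, no notch, loose. Origin at the centre of its underside, y along its length
- shaft_collar: look-alike, not to be moved: steel shaft collar, outside diameter 44 mm like the ring gauge, 18 mm high, straight sided, but with a bore of only 10 mm, loose. Origin on its axis at the underside
- nest_block: nest of the notched block: black insert with grey floor, 110 x 72 x 9 mm (x, y, z), one of four side by side in a fixed low aluminium caddy (rim 12 mm above bench). Origin: centre of its underside, 3 mm above bench. Pocket floor at z = 3 mm. Rectangular pocket 76 x 41 mm (x, y), centred; the block lies along the nest's x, either way round. Behind the caddy, from x = 0.6 m, stands a test fixture, lid open, 0.25 m high
- nest_ring: nest of the ring gauge: black insert with grey floor, 110 x 72 x 9 mm (x, y, z), one of four side by side in a fixed low aluminium caddy (rim 12 mm above bench). Origin: centre of its underside, 3 mm above bench. Pocket floor at z = 3 mm. Round pocket of 60 mm diameter, centred, with a 12 mm steel pin in its middle up to z = 21 mm; the ring goes over the pin
- nest_plug: nest of the plug gauge: black insert with grey floor, 110 x 72 x 9 mm (x, y, z), one of four side by side in a fixed low aluminium caddy (rim 12 mm above bench). Origin: centre of its underside, 3 mm above bench. Pocket floor at z = 3 mm. Rectangular pocket 100 x 34 mm (x, y), centred; the plug gauge lies along the nest's x, either way round, its origin over the nest's
- nest_snap: snap gauge's nest: black insert with grey floor, 110 x 72 x 9 mm (x, y, z), one of four side by side in a fixed low aluminium caddy (rim 12 mm above bench). Origin: centre of its underside, 3 mm above bench. Pocket floor at z = 3 mm. Rectangular pocket 74 x 62 mm (x, y), centred, with an 8 mm steel pin at x = +12, y = 0 up to z = 17 mm; the gauge lies centred, its +x along the nest's +x, the pin in its mouth
Things that resemble listed ones, but are neither listed nor needed, are in the scene too. Leave any purple look-alike of the plug_gauge alone.

How it is judged:
At the end, for the whole second after the job is handed in: Each gauge rests on the floor of its own nest (within 3 mm), flat, centre within 12 mm of the nest's centre, length along the pocket (within 14 to 20 degrees), ring and snap gauge round their pins, all released and at rest; plain bar and shaft collar within 20 mm of their starting places (horizontal distance between gauge_block and nest_block below 0.012 m and z of gauge_block in the frame of nest_block below 0.006 m and linear speed of each of gauge_block, ring_gauge, plug_gauge, snap_gauge below 0.02 m/s and angle between each of gauge_block, ring_gauge, snap_gauge's own z axis and vertical below 0.12 rad and angle between the y axis of gauge_block and the x axis of nest_block, either way round below 0.3 rad and horizontal distance between ring_gauge and nest_ring below 0.012 m and z of ring_gauge in the frame of nest_ring below 0.006 m and horizontal distance between plug_gauge and nest_plug below 0.012 m and z of plug_gauge in the frame of nest_plug below 0.015 m and angle between plug_gauge's own x axis and vertical between 1.45 and 1.69 rad and angle between the x axis of plug_gauge and the x axis of nest_plug, either way round below 0.25 rad and horizontal distance between snap_gauge and nest_snap below 0.012 m and z of snap_gauge in the frame of nest_snap below 0.006 m and angle between the x axis of snap_gauge and the x axis of nest_snap, either way round below 0.35 rad and distance of each of bar_blank, shaft_collar from where it was at the start of the episode below 0.02 m); the robot touches nothing.
It fails at once if the plain bar or the shaft collar is moved more than 20 mm from its place (distance of any of bar_blank, shaft_collar from where it was at the start of the episode above 0.02 m).
It fails at once if a gauge is dropped into its nest (it comes down at more than 0.7 m/s, a fall of about 25 mm) ((distance between gauge_block and nest_block below 0.03 m and linear speed of gauge_block above 0.7 m/s) or (distance between ring_gauge and nest_ring below 0.03 m and linear speed of ring_gauge above 0.7 m/s) or (distance between plug_gauge and nest_plug below 0.03 m and linear speed of plug_gauge above 0.7 m/s) or (distance between snap_gauge and nest_snap below 0.03 m and linear speed of snap_gauge above 0.7 m/s)).
It also fails if it takes over 96 s, if anything falls off the work surface, if the arm or the gripper's body presses on something with over 40 N, if the wrist force passes 120 N, or if a joint passes its speed limit or range.

## Working session

There is one attempt and no reset: what is moved stays moved. The work goes in short steps, Python scripts to look and compute and a shell command to move; the robot and the scene stay as the last step left them, time stands still between calls to the robot, and variables do not carry over. Pictures are saved under pics/ and viewed, at most 14 in all, crops included, and the job is handed in when it is done.

```bash
ls; mkdir -p pics; cat > h.py <<'E'
import numpy as np, cv2
from bench import r
def grab(name, fn=None):
    d=r.get_image(name)
    if fn: cv2.imwrite('pics/'+fn,d['img'])
    return d
def ray(d,u,v,z):
    f=240/np.tan(np.radians(d['vfov'])/2); P=np.array(d['pose'])
    w=P[:3,:3]@np.array([(u-d['cx'])/f,(v-d['cy'])/f,1.]); o=P[:3,3]
    return (o+w*(z-o[2])/w[2])[:2]
E
python3 - <<'E'
from h import *
import pickle
for n in ('scene','side','wrist'):
    d=grab(n,n+'0.png'); pickle.dump(d,open(n+'0.pkl','wb'))
    print(n,d['vfov'],d['cx'],d['cy'],np.round(d['pose'],3).tolist(),d['img'].shape)
s=r.read_state(); print(s['time_s'],s['eef_pos'],np.round(s['tcp_rot'],3).tolist(),s['gripper_width'])
E
```

```text
pics
scene 50.56270017152936 323.13133229130483 234.03301986623833 [[-0.285, 0.78, -0.558, 1.195], [0.959, 0.225, -0.175, 0.315], [-0.01, -0.585, -0.811, 1.011], [0.0, 0.0, 0.0, 1.0]] (480, 640, 3)
side 45.59525103743922 325.3354660857089 231.44216688206498 [[-1.0, 0.001, 0.014, 0.518], [-0.011, 0.539, -0.842, 1.422], [-0.009, -0.842, -0.539, 0.886], [0.0, 0.0, 0.0, 1.0]] (480, 640, 3)
wrist 61.941797199965855 330.44409021189875 238.1742809528442 [[0.447, -0.859, -0.249, 0.32], [-0.895, -0.43, -0.121, -0.482], [-0.003, 0.277, -0.961, 0.374], [0.0, 0.0, 0.0, 1.0]] (480, 640, 3)
0.15 [ 0.25703123 -0.51368899  0.23034424] [[0.894, 0.447, -0.001], [0.447, -0.894, 0.002], [0.0, -0.002, -1.0]] 0.08497894778653275
```

View pics/scene0.png

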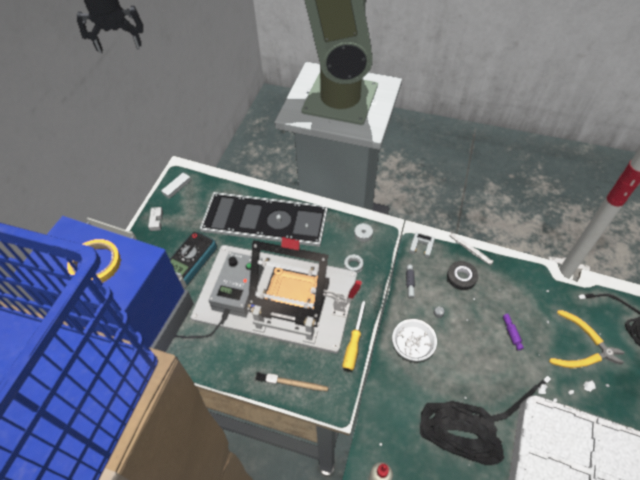

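View pics/side0.png

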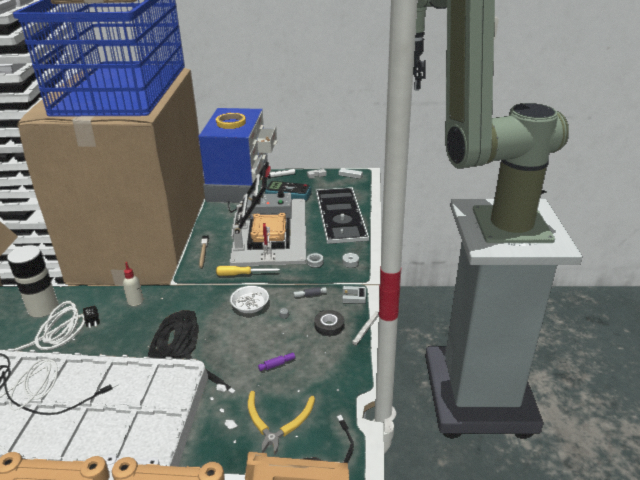

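View pics/wrist0.png

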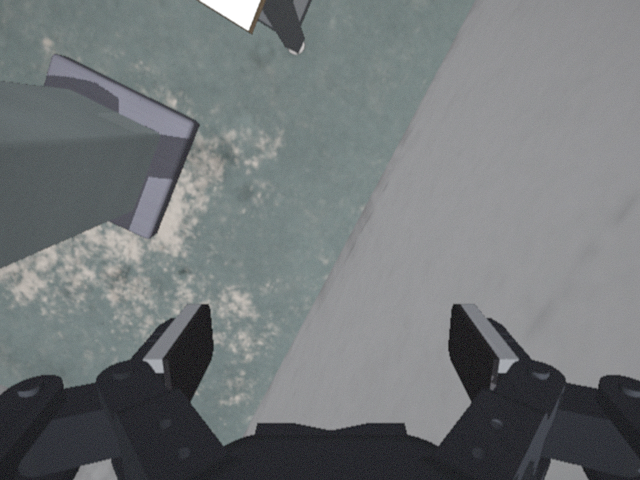

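The scene view shows bars at (176,184) and (154,218), and rings at (364,231) with a small bore and (353,262) with a wide bore. The snap gauge is at (423,243), the plug at (411,280), a purple look-alike at (513,331), a white strip at (470,248), and the caddy at about (265,218).

Next I'll enlarge the candidates.

```bash
python3 - <<'E'
from h import *
import pickle
d=pickle.load(open('scene0.pkl','rb')); s=pickle.load(open('side0.pkl','rb'))
a=cv2.resize(d['img'][165:300,140:340],(800,540),interpolation=cv2.INTER_CUBIC)
b=cv2.resize(d['img'][215:305,340:500],(800,450),interpolation=cv2.INTER_CUBIC)
c=cv2.resize(s['img'][160:340,265:395],None,fx=3.3,fy=3.3,interpolation=cv2.INTER_CUBIC)
cv2.imwrite('pics/ca.png',a);cv2.imwrite('pics/cb.png',b);cv2.imwrite('pics/cc.png',c)
for n,u,v,z in [('bar',176,184,.016),('blk',154,218,.016),('ring',353,262,.018),('collar',364,231,.018),('snap',423,243,.016),('plug',411,280,.009),('cadL',203,210,.012),('cadR',326,226,.012),('cad c1',210,193,.012),('c2',327,209,.012),('c3',323,243,.012),('c4',203,230,.012)]:
    print(n,np.round(ray(d,u,v,z),3))
for n,u,v,z in [('bar?',284,172,.016),('x',317,172,.016),('y',350,173,.016),('ring',315,259,.018),('collar',350,258,.018),('snap',354,295,.016),('plug',310,293,.009)]:
    print('S',n,np.round(ray(s,u,v,z),3))
E
```

```text
bar [ 0.463 -0.314]
blk [ 0.58  -0.316]
ring [0.569 0.19 ]
collar [0.476 0.193]
snap [0.47  0.336]
plug [0.574 0.328]
cadL [ 0.52  -0.212]
cadR [0.483 0.1  ]
cad c1 [ 0.464 -0.218]
c2 [0.431 0.087]
c3 [0.533 0.107]
c4 [ 0.578 -0.186]
S bar? [ 0.685 -0.312]
S x [ 0.574 -0.311]
S y [ 0.462 -0.303]
S ring [0.567 0.199]
S collar [0.475 0.194]
S snap [0.469 0.346]
S plug [0.576 0.329]
```

View pics/ca.png

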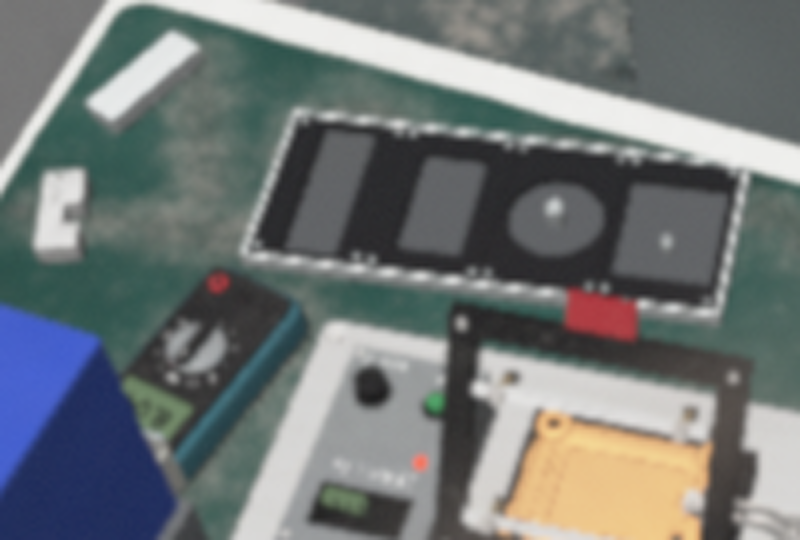

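View pics/cb.png

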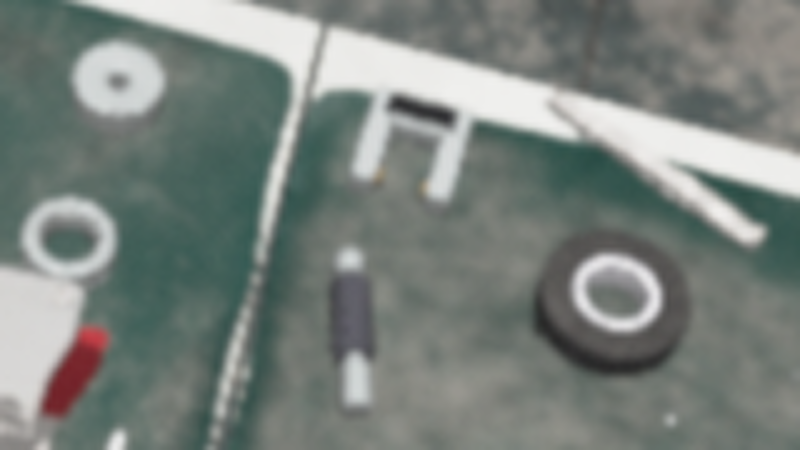

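Listing what fits each description:
- **Bars:** (176,184) is plain and longer, so it is the blank. (154,218) has the notch at crop (72,212), so it is the gauge block.
- **Rings:** (364,231) has a small hole, so it is the collar. (353,262) has the wide bore, so it is the ring gauge. The black tape roll at (462,273) is not listed.
- **Plug:** (411,280) has the dark handle and bright ends. The purple one at (513,331) stays.
- **Snap gauge:** (423,243), with its mouth towards +x.
- **Nests, from -y to +y:** plug, block, ring, snap.

I'll move over the caddy for a closer look.

```bash
python3 -m inch '[[[0.038,-0.033,-0.007,0,0,0],[0.038,-0.033,-0.007,0,0,0],[0.038,-0.033,-0.007,0,0,0],[0.038,-0.033,-0.007,0,0,0],[0.038,-0.033,-0.007,0,0,0],[0.038,-0.033,-0.007,0,0,0],[0.038,-0.033,-0.007,0,0,0],[0.038,-0.033,-0.007,0,0,0],[0.038,-0.033,-0.007,0,0,0],[0.038,-0.033,-0.007,0,0,0],[0,0,0,0,0,-10.2],[0,0,0,0,0,-10.2],[0,0,0,0,0,-10.2],[0,0,0,0,0,-10.2],[0,0,0,0,0,-10.2]]]' && python3 -m inch '[[[0,0,0,0,0,-10.2],[0,0,0,0,0,-10.2],[0,0,0,0,0,-10.2],[0,0,0,0,0,-10.2],[0,0,0,0,0,-10.2],[0,0,0,0,0,-10.2],[0,0,0,0,0,-10.2],[0,0,0,0,0,-10.2],[0,0,0,0,0,-10.2],[0,0,0,0,0,-10.2],[0,0,0,0,0,0],[0,0,0,0,0,0]]]'
python3 - <<'E'
from h import *
import pickle
d=grab('wrist','w1.png'); pickle.dump(d,open('w1.pkl','wb'))
s=r.read_state(); print(s['time_s'],s['eef_pos'],np.round(s['tcp_rot'],3).tolist(),np.round(s['joint_positions'],2))
E
```

```text
time_s: 2.02
eef_pos: [0.4492, -0.049, 0.3009]
tcp_rot: [[0.209, 0.978, -0.001], [0.978, -0.209, 0.0], [0.0, -0.001, -1.0]]
wrist_force: [0.3, -0.9, 0.8]
gripper_width: 0.0855
finger_force: 0.0
time_s: 3.52
eef_pos: [0.4493, -0.0491, 0.3011]
tcp_rot: [[-1.0, 0.01, -0.0], [0.01, 1.0, 0.0], [0.0, 0.0, -1.0]]
wrist_force: [-0.2, -0.2, -0.8]
gripper_width: 0.0851
finger_force: 0.0
3.575 [ 0.44935608 -0.04910418  0.30116341] [[-1.0, 0.009, -0.0], [0.009, 1.0, 0.0], [0.0, 0.0, -1.0]] [-0.3  -0.11  1.73 -0.    1.52 -1.86]
```

View pics/w1.png

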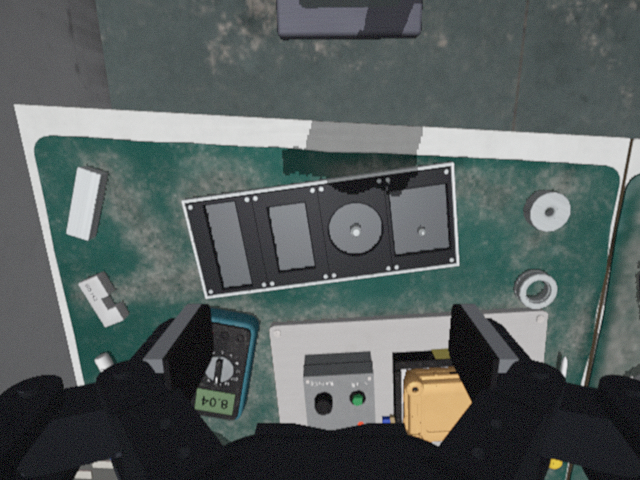

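The wrist view shows all of the caddy, with corners near (182,200), (453,163), (459,265) and (207,298). It also shows the pockets, the notched block (103,300), the blank (88,203), the ring (538,288) and the collar (549,210). Next I'll measure the pockets, block and ring.

```bash
python3 - <<'E'
from h import *
import pickle
d=pickle.load(open('w1.pkl','rb')); im=d['img']; hsv=cv2.cvtColor(im,cv2.COLOR_BGR2HSV); g=cv2.cvtColor(im,cv2.COLOR_BGR2GRAY)
for p in [(228,245),(293,235),(340,240),(410,215),(245,240),(103,300),(88,200)]: print(p,hsv[p[1],p[0]])
roi=np.zeros_like(g); cv2.fillPoly(roi,[np.array([(188,205),(448,170),(453,260),(210,291)])],255)
m=((g>75)&(g<150)&(roi>0)).astype(np.uint8)*255
m=cv2.morphologyEx(m,cv2.MORPH_OPEN,np.ones((3,3)))
def rect(c,z):
    pts=np.array([ray(d,*(q[0]+0.0),z) for q in c],np.float32)*1000
    (x,y),(w,h),a=cv2.minAreaRect(pts); return np.round([x,y,w,h,a],1)
cs,_=cv2.findContours(m,cv2.RETR_EXTERNAL,cv2.CHAIN_APPROX_NONE)
for c in cs:
    if cv2.contourArea(c)>500: print('pocket px',cv2.boundingRect(c),'z6',rect(c,.006),'z12',rect(c,.012))
# bright gauges
m=((hsv[...,1]<40)&(g>140)).astype(np.uint8)*255
cs,_=cv2.findContours(m,cv2.RETR_EXTERNAL,cv2.CHAIN_APPROX_NONE)
for c in cs:
    a=cv2.contourArea(c)
    if 300<a<20000: print('bright px',cv2.boundingRect(c),a,'z16',rect(c,.016))
c=np.array([[[182,200]],[[453,163]],[[459,265]],[[207,298]]]); print('caddy',rect(c,.012))
E
```

```text
(228, 245) [102  10 128]
(293, 235) [116  15 138]
(340, 240) [105  15 137]
(410, 215) [120  12 126]
(245, 240) [105  15  67]
(103, 300) [90  8 93]
(88, 200) [ 96   6 219]
pocket px (329, 203, 52, 50) z6 [493.4 -21.3  58.1  57.4  89.4] z12 [491.8 -21.7  57.3  56.6  89.4]
pocket px (269, 202, 45, 68) z6 [502.8 -93.2  76.5  41.4   7.2] z12 [501.1 -92.6  75.4  40.9   7.2]
pocket px (206, 201, 45, 86) z6 [ 512.3 -165.6  100.2   33.4    7.4] z12 [ 510.5 -164.    98.8   32.9    7.4]
pocket px (389, 184, 60, 70) z6 [484.4  51.2  73.8  61.9   7.4] z12 [482.9  49.8  72.8  61.1   7.4]
bright px (269, 316, 182, 113) 13598.0 z16 [680.1 -12.7 151.8 216.4   2.9]
bright px (484, 311, 64, 51) 1616.5 z16 [629.2 170.8  68.8  75.3   2.8]
bright px (78, 276, 45, 51) 882.5 z16 [ 576.5 -318.3   61.    26.    21.7]
bright px (520, 274, 37, 35) 965.5 z16 [569.1 191.5  43.6  41.5   6.9]
bright px (530, 192, 41, 40) 1174.0 z16 [474.8 192.   43.3  42.9  48.5]
bright px (66, 167, 35, 74) 1549.0 z16 [ 460.9 -318.3   25.2   78.4   70.2]
bright px (181, 162, 279, 137) 1405.0 z16 [496.8 -57.1 118.1 296.4   7.5]
bright px (625, 138, 15, 48) 348.5 z16 [4.216e+02 2.743e+02 4.900e+01 1.330e+01 4.000e-01]
bright px (14, 104, 616, 282) 19102.0 z16 [ 5.210e+02 -5.200e+01  3.327e+02  6.343e+02  4.000e-01]
caddy [497.6 -56.3 118.1 296.9   7.4]
```

```bash
cat >> h.py <<'E'
def to(x,y,z,yaw):
    s=r.read_state(); R=np.array(s['tcp_rot']); y0=np.degrees(np.arctan2(R[1,0],R[0,0]))
    t=R.T@(np.array([x,y,z])-s['eef_pos']); print('t',round(s['time_s'],2),'shift mm',np.round(t*1000,1),'rz',round(-((yaw-y0+180)%360-180),1),'grip',round(s['gripper_width'],4),round(float(np.max(s['finger_force'])),1),'F',np.round(s['wrist_force'],1))
E
python3 -m inch '[[[-0.0195,-0.0455,0.033,0,0,0],[-0.0195,-0.0455,0.033,0,0,0],[-0.0195,-0.0455,0.033,0,0,0],[-0.0195,-0.0455,0.033,0,0,0],[-0.0195,-0.0455,0.033,0,0,0],[-0.0195,-0.0455,0.033,0,0,-7.4],[0,0,0,0,0,-7.4],[0,0,0,0,0,-7.4],[0,0,0,0,0,0],[0,0,0,0,0,0]]]'
python3 - <<'E'
from h import *
d=grab('wrist','w2.png'); im=d['img']; hsv=cv2.cvtColor(im,cv2.COLOR_BGR2HSV)
to(.5635,-.3235,.008,201.7)
m=((hsv[...,1]<40)&(hsv[...,2]>140)).astype(np.uint8)*255
cs,_=cv2.findContours(m,cv2.RETR_EXTERNAL,cv2.CHAIN_APPROX_NONE)
for c in cs:
    if cv2.contourArea(c)>2000:
        p=np.array([ray(d,*q[0],.016) for q in c],np.float32)*1000; print(cv2.boundingRect(c),np.round(sum(map(list,[*cv2.minAreaRect(p)[:2],[cv2.minAreaRect(p)[2]]]),[]),1))
E
```

```text
time_s: 4.82
eef_pos: [0.5645, -0.323, 0.1034]
tcp_rot: [[-0.93, -0.369, 0.0], [-0.369, 0.93, -0.0], [-0.0, -0.0, -1.0]]
wrist_force: [0.0, 0.4, -0.2]
gripper_width: 0.0854
finger_force: 0.0
t 4.88 shift mm [ 1.2 -0.1 95.6] rz -0.0 grip 0.0853 0.0 F [ 0.1  0.4 -1.7]
(309, 218, 42, 93) [ 577.3 -318.1   59.9   25.2   21.6]
(551, 0, 89, 49) [ 393.  -237.7   54.9   18.8   88.3]
(345, 0, 132, 146) [ 461.  -318.3   25.3   78.1   70.2]
(209, 0, 124, 342) [ 5.479e+02 -3.745e+02  2.114e+02  1.180e+01  5.000e-01]
```

View pics/w2.png

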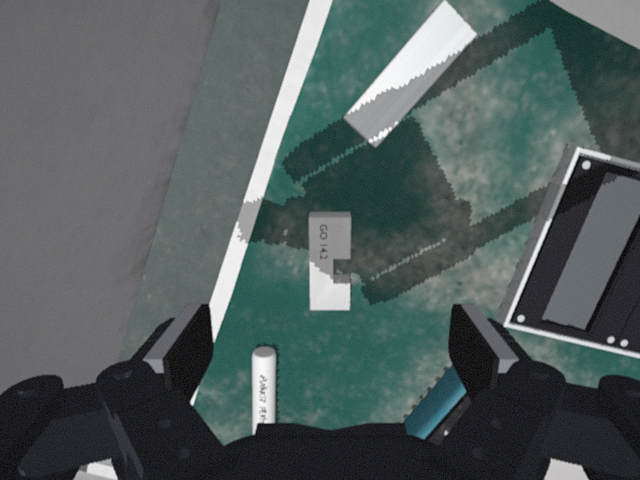

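The near view shows the "GO 142" block at (330,264), with its notch at (340,270), and the blank well away at (412,75). I'll grasp on the label end.

```bash
python3 -m inch '[[[0.001,0,0.045,0,0,0],[0,0,0.035,0,0,0],[0,0,0.0155,0,0,0],[0,0,0,0,0,0]]]' && python3 -m inch '[[[0,0,0,0,0,0],[0,0,0,0,0,0],[0,0,0,0,0,0],[0,0,0,0,0,0],[0,0,0,0,0,0],[0,0,0,0,0,0]]]' -1 60
```

```text
time_s: 5.38
eef_pos: [0.5629, -0.3228, 0.0069]
tcp_rot: [[-0.929, -0.371, -0.002], [-0.371, 0.929, 0.001], [0.001, 0.002, -1.0]]
wrist_force: [-0.3, 0.2, 0.4]
gripper_width: 0.0852
finger_force: 0.0
time_s: 6.12
eef_pos: [0.5643, -0.3241, 0.0091]
tcp_rot: [[-0.929, -0.371, 0.002], [-0.371, 0.929, -0.001], [-0.001, -0.002, -1.0]]
wrist_force: [-0.9, -0.1, 5.1]
gripper_width: 0.0228
finger_force: 59.7
```

```bash
python3 -m inch '[[[0,0,-0.02,0,0,0],[0,0,-0.04,0,0,0],[0,0,-0.04,0,0,0],[-0.003,0.048,0,0,0,0],[-0.003,0.048,0,0,0,0],[-0.003,0.048,0,0,0,0],[-0.003,0.048,0,0,0,0],[-0.003,0.048,0,0,0,0],[0,0,0,0,0,7.2],[0,0,0,0,0,7.1],[0,0,0,0,0,0],[0,0,0,0,0,0]]]'
cat >> h.py <<'E'
def held(d,z,amin=1500,vmin=140):
    s=r.read_state(); R=np.array(s['tcp_rot']); p0=np.array(s['eef_pos'])
    hsv=cv2.cvtColor(d['img'],cv2.COLOR_BGR2HSV); m=((hsv[...,1]<45)&(hsv[...,2]>vmin)).astype(np.uint8)*255
    for c in cv2.findContours(m,cv2.RETR_EXTERNAL,cv2.CHAIN_APPROX_NONE)[0]:
        if cv2.contourArea(c)>amin:
            p=np.array([ray(d,*q[0],z) for q in c],np.float32)*1000; b=cv2.minAreaRect(p)
            t=R.T@(np.array([*b[0],0])-p0*1000); print('px',cv2.boundingRect(c),'world',np.round([*b[0],*b[1],b[2]],1),'tool',np.round(t[:2],1))
E
python3 - <<'E'
from h import *
d=grab('wrist','w3.png'); to(.4888,-.0951,.015,187.4); held(d,.108)
E
```

```text
time_s: 7.62
eef_pos: [0.4883, -0.095, 0.108]
tcp_rot: [[-0.991, -0.132, 0.0], [-0.132, 0.991, 0.0], [-0.0, 0.0, -1.0]]
wrist_force: [0.6, 0.8, -1.3]
gripper_width: 0.0233
finger_force: 59.3
t 7.67 shift mm [-0.5 -0.2 92.9] rz 0.1 grip 0.0226 59.3 F [-0.2 -0.7 -1.8]
px (285, 368, 92, 62) world [532.8 -87.2  39.7  27.8  80.6] tool [-45.1   1.9]
px (422, 169, 218, 177) world [459.1 -23.6  70.8  74.    7.5] tool [19.6 74.6]
px (139, 168, 137, 178) world [ 474.4 -140.8   71.2   48.4    7.4] tool [ 19.8 -43.5]
px (0, 0, 640, 160) world [ 401.8 -103.4  220.4   18.1   86.4] tool [86.9  3. ]
```

View pics/w3.png

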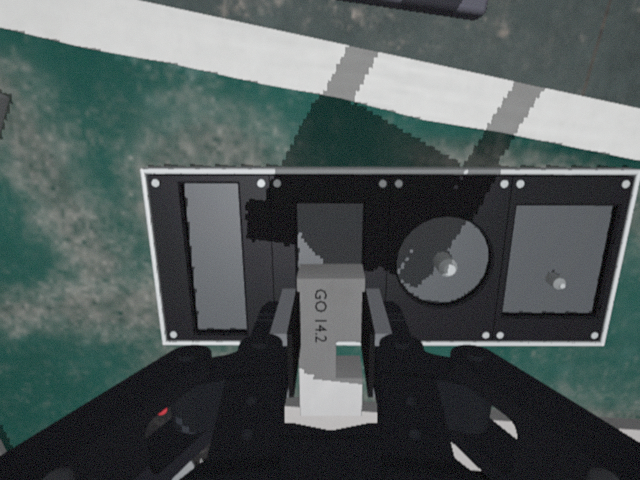

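The block is held straight at rows 265 to 415, above its own pocket, which is the second from the left. I'll check the offset in the tool frame, then lower it.

```bash
python3 - <<'E'
from h import *
d=grab('wrist'); s=r.read_state(); R=np.array(s['tcp_rot']); p=np.array(s['eef_pos'])
for u,v in [(332,266),(332,415),(298,266),(366,266)]: print((R.T@(np.array([*ray(d,u,v,.115),p[2]])-p))[:2]*1000)
E
python3 -m inch '[[[-0.0005,0,0.03,0,0,0],[0,0,0.03,0,0,0],[0,0,0.02,0,0,0],[0,0,0.008,0,0,0],[0,0,0.003,0,0,0],[0,0,0,0,0,0],[0,0,0,0,0,0]]]'
```

```text
[20.87074805  1.0922625 ]
[-43.65699653   1.15331213]
[ 20.87732456 -11.24140048]
[20.86417025 13.42834662]
time_s: 8.6
eef_pos: [0.4897, -0.0952, 0.0177]
tcp_rot: [[-0.991, -0.13, 0.002], [-0.13, 0.991, -0.001], [-0.002, -0.001, -1.0]]
wrist_force: [0.0, 0.1, -1.1]
gripper_width: 0.0228
finger_force: 59.3
```

```bash
python3 -m inch '[[[0,0,0.002,0,0,0],[0,0,0.001,0,0,0],[0,0,0,0,0,0]]]' && python3 -m inch '[[[0,0,0,0,0,0],[0,0,0,0,0,0],[0,0,0,0,0,0]]]' -0.2 && python3 -m inch '[[[0,0,-0.02,0,0,0],[0,0,-0.05,0,0,0],[0,0,-0.03,0,0,0],[0,0,0,0,0,0]]]' 1
python3 - <<'E'
from h import *
d=grab('wrist','w4.png'); held(d,.022); to(.5,.2,.1,180)
E
```

```text
time_s: 8.98
eef_pos: [0.4895, -0.0951, 0.015]
tcp_rot: [[-0.991, -0.13, 0.001], [-0.13, 0.991, -0.0], [-0.001, -0.001, -1.0]]
wrist_force: [-3.1, 0.9, 7.1]
gripper_width: 0.0228
finger_force: 60.3
time_s: 9.35
eef_pos: [0.4888, -0.0949, 0.0137]
tcp_rot: [[-0.992, -0.13, -0.0], [-0.13, 0.992, 0.0], [0.0, 0.0, -1.0]]
wrist_force: [0.3, 0.0, 0.2]
gripper_width: 0.0342
finger_force: 0.0
time_s: 9.85
eef_pos: [0.4914, -0.0958, 0.1167]
tcp_rot: [[-0.991, -0.13, 0.006], [-0.13, 0.991, -0.002], [-0.006, -0.003, -1.0]]
wrist_force: [0.2, -0.3, 0.4]
gripper_width: 0.0854
finger_force: 0.0
px (269, 392, 200, 54) world [620.8 -52.3  36.6 140.3   2.8] tool [-135.2   25.6]
px (0, 0, 640, 154) world [ 392.1 -104.7  363.4   29.2   86.4] tool [98.3  3.4]
t 9.9 shift mm [-48.6 291.3  14.5] rz 7.5 grip 0.0854 0.0 F [-0.1  0.3 -1.2]
```

View pics/w4.png

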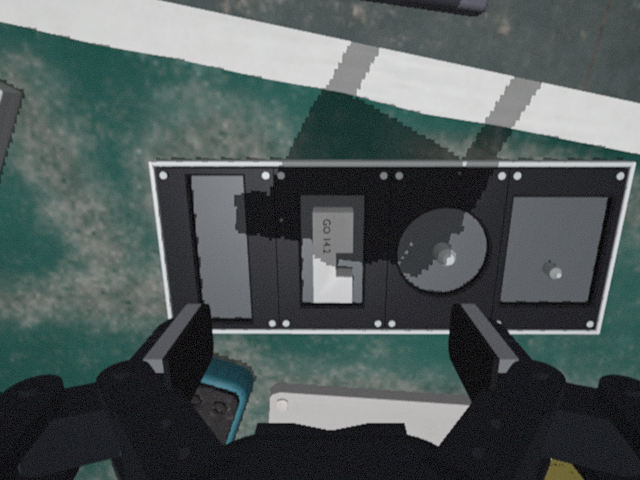

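The "GO 142" block lies flat inside its pocket at (333,255). Now the ring: I'll approach and look.

```bash
python3 -m inch '[[[-0.008,0.046,0,0,0,0],[-0.008,0.046,0,0,0,0],[-0.008,0.046,0,0,0,0],[-0.01,0.046,0,0,0,0],[-0.025,0.046,0,0,0,0],[-0.03,0.045,0,0,0,0],[-0.025,0,0.01,0,0,7.5],[0,0,0,0,0,0],[0,0,0,0,0,0]]]'
python3 - <<'E'
from h import *
import pickle
d=grab('wrist','w5.png'); held(d,.018,600); to(.569,.1915,.007,180)
def R(d,u,v):
    f=240/np.tan(np.radians(d['vfov'])/2); P=np.array(d['pose']); w=P[:3,:3]@np.array([(u-d['cx'])/f,(v-d['cy'])/f,1.]); return P[:3,3],w/np.linalg.norm(w)
a,b=[pickle.load(open(n,'rb')) for n in('scene0.pkl','side0.pkl')]
for p,q in [((354,289),(267,232))]:
    o1,w1=R(a,*p);o2,w2=R(b,*q); t=np.linalg.lstsq(np.c_[w1,-w2],o2-o1,rcond=None)[0]; print('red',o1+w1*t[0],o2+w2*t[1])
E
```

```text
time_s: 11.02
eef_pos: [0.5643, 0.192, 0.102]
tcp_rot: [[-1.0, -0.0, -0.004], [-0.0, 1.0, -0.001], [0.004, -0.001, -1.0]]
wrist_force: [0.5, 0.6, 0.5]
gripper_width: 0.0854
finger_force: 0.0
px (0, 290, 364, 137) world [639.4  94.9 234.6 100.2  88.4] tool [-75. -97.]
px (522, 222, 118, 140) world [598.6 354.3  65.1  94.2  78.2] tool [-34.3 162.5]
px (293, 219, 69, 68) world [568.4 190.5  40.8  42.1  88.5] tool [-4.1 -1.4]
px (530, 197, 40, 31) world [544.1 320.1  18.2  22.6   7.8] tool [ 20.2 128.3]
px (286, 40, 82, 89) world [474.  190.4  43.5  43.2   6.9] tool [90.3 -1.5]
px (540, 17, 100, 116) world [469.5 332.2  47.8  55.2  87. ] tool [ 94.8 140.3]
px (487, 0, 153, 44) world [4.432e+02 3.119e+02 1.990e+01 7.650e+01 2.000e-01] tool [121.1 120. ]
px (460, 0, 25, 203) world [484.6 270.2 104.5  12.1   6.6] tool [79.7 78.3]
px (0, 0, 171, 223) world [491.2  43.1 103.9 102.5   7.4] tool [  73.1 -148.8]
t 11.07 shift mm [-4.7 -0.4 95.6] rz -0.0 grip 0.0852 0.0 F [-0.2  0.  -0.8]
red [0.69005999 0.22001313 0.11110355] [0.68499293 0.21730766 0.11423017]
```

View pics/w5.png

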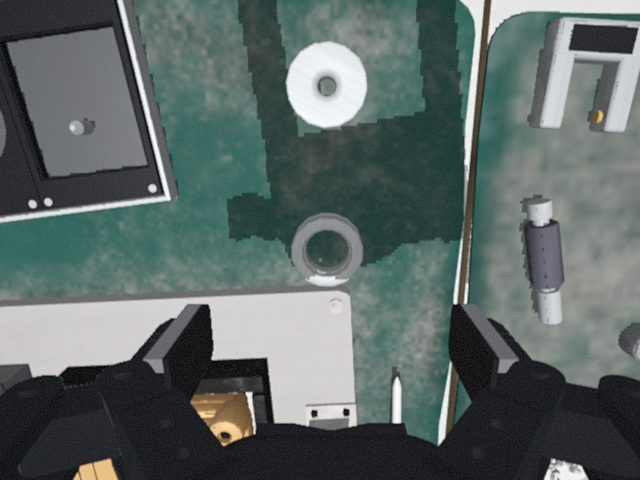

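The ring with the wide bore is at (327,249). The collar with the small bore, at (327,85), stays. The plug is at (545,262) and the snap gauge at (590,75). I'll descend on the ring.

```bash
python3 -m inch '[[[-0.003,-0.0015,0.045,0,0,0],[0,0,0.035,0,0,0],[0,0,0.015,0,0,0],[0,0,0,0,0,0]]]' && python3 -m inch '[[[0,0,0,0,0,0],[0,0,0,0,0,0],[0,0,0,0,0,0],[0,0,0,0,0,0],[0,0,0,0,0,0],[0,0,0,0,0,0]]]' -1 60 && python3 -m inch '[[[0,0,-0.015,0,0,0],[0,0,-0.035,0,0,0],[0,0,-0.045,0,0,0],[0,0,0,0,0,0]]]'
python3 - <<'E'
from h import *
d=grab('wrist','w6.png'); to(.4935,-.0215,.1,187.4)
E
```

```text
time_s: 11.58
eef_pos: [0.568, 0.1906, 0.0081]
tcp_rot: [[-1.0, 0.001, -0.002], [0.001, 1.0, -0.0], [0.002, -0.0, -1.0]]
wrist_force: [0.3, -0.3, 0.3]
gripper_width: 0.0852
finger_force: 0.0
time_s: 12.32
eef_pos: [0.5705, 0.1913, 0.0111]
tcp_rot: [[-1.0, 0.0, 0.003], [0.0, 1.0, 0.0], [-0.003, 0.0, -1.0]]
wrist_force: [-1.5, -1.3, 6.6]
gripper_width: 0.0371
finger_force: 59.3
time_s: 12.82
eef_pos: [0.5732, 0.192, 0.1097]
tcp_rot: [[-1.0, 0.0, 0.011], [0.0, 1.0, 0.002], [-0.011, 0.002, -1.0]]
wrist_force: [1.5, 0.3, -0.9]
gripper_width: 0.0372
finger_force: 60.4
t 12.88 shift mm [  77.5 -213.1    6.2] rz -7.4 grip 0.0372 60.3 F [ 0.2  0.2 -2.1]
```

View pics/w6.png

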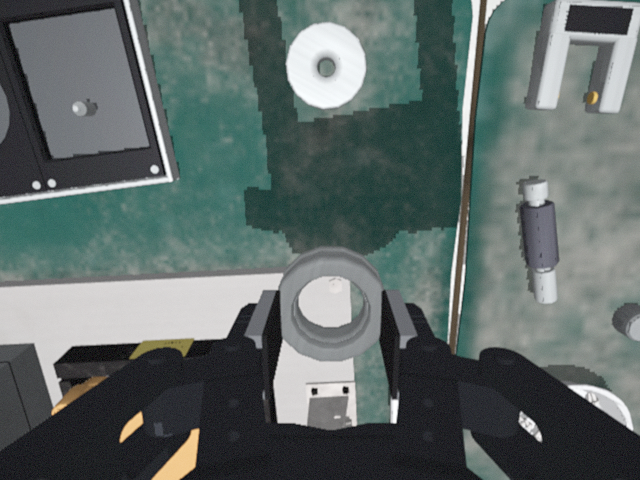

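The ring is held level at (331,305). I'll carry it to its nest.

```bash
python3 -m inch '[[[0.035,-0.01,0,0,0,0],[0.035,-0.033,0,0,0,0],[0.004,-0.045,0,0,0,0],[0.004,-0.045,0,0,0,0],[0,-0.045,0,0,0,0],[0,-0.035,0,0,0,-7.4],[0,0,0,0,0,0],[0,0,0,0,0,0],[0,0,0,0,0,0]]]'
python3 - <<'E'
from h import *
d=grab('wrist','w7.png'); to(.4935,-.0215,.018,187.4)
s=r.read_state(); R=np.array(s['tcp_rot']); p=np.array(s['eef_pos'])
g=cv2.cvtColor(d['img'],cv2.COLOR_BGR2GRAY)
c=g[240:380,260:400]; print(p)
for u,v in [(331,250),(331,300),(331,358),(282,304),(380,304)]: print((u,v),np.round((R.T@(np.array([*ray(d,u,v,p[2]+.007),p[2]])-p))[:2]*1000,1))
E
```

```text
time_s: 14.0
eef_pos: [0.4904, -0.0207, 0.1032]
tcp_rot: [[-0.992, -0.129, -0.001], [-0.129, 0.992, 0.001], [0.001, 0.001, -1.0]]
wrist_force: [-0.2, -0.4, -0.3]
gripper_width: 0.0373
finger_force: 60.5
t 14.05 shift mm [-2.8 -1.2 85.4] rz 0.0 grip 0.0372 60.5 F [ 0.3  0.3 -2. ]
[ 0.49064235 -0.02074819  0.10337693]
(331, 250) [27.1  0.7]
(331, 300) [7.6 0.7]
(331, 358) [-16.9   0.7]
(282, 304) [  6.  -17.5]
(380, 304) [ 6. 19.]
```

View pics/w7.png

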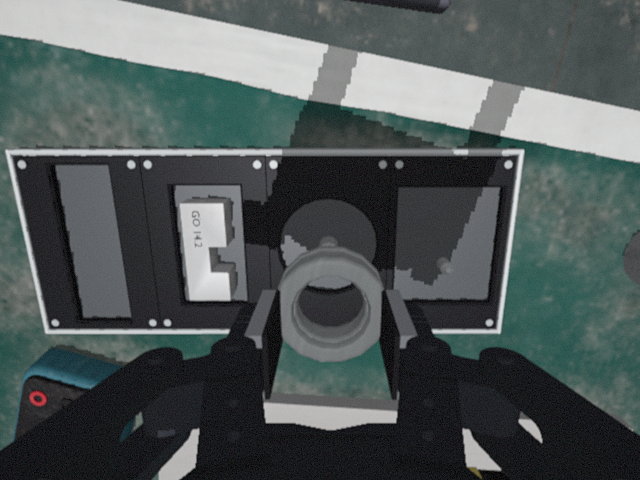

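The ring's apparent size (about 100 px) doesn't match the height I assumed. I'll check it in one composite picture: a wrist crop with the two fixed views.

```bash
python3 - <<'E'
from h import *
import pickle
w=cv2.imread('pics/w7.png')[230:410,220:440]; 
a=grab('scene');b=grab('side'); pickle.dump((a,b),open('sb.pkl','wb'))
def px(d,p):
    P=np.array(d['pose']); q=P[:3,:3].T@(np.array(p)-P[:3,3]); f=240/np.tan(np.radians(d['vfov'])/2); return q[:2]/q[2]*f+[d['cx'],d['cy']]
p=r.read_state()['eef_pos']; out=np.zeros((600,800,3),np.uint8)
out[:360,:440]=cv2.resize(w,(440,360),interpolation=cv2.INTER_CUBIC)
for d,x0,y0,n in[(a,440,0,'scene'),(b,440,300,'side')]:
    u,v=px(d,p); print(n,u,v); u0,v0=int(u)-30,int(v)-25
    c=d['img'][v0:v0+50,u0:u0+60]; out[y0:y0+300,x0:x0+360]=cv2.resize(c,(360,300),interpolation=cv2.INTER_CUBIC)
    cv2.circle(out,(int(x0+(u-u0)*6),int(y0+(v-v0)*6)),3,(0,0,255),-1)
cv2.imwrite('pics/m1.png',out)
E
```

```text
scene 275.30662229984546 193.84685842201645
side 342.97865428394596 190.16088910713745
```

View pics/m1.png

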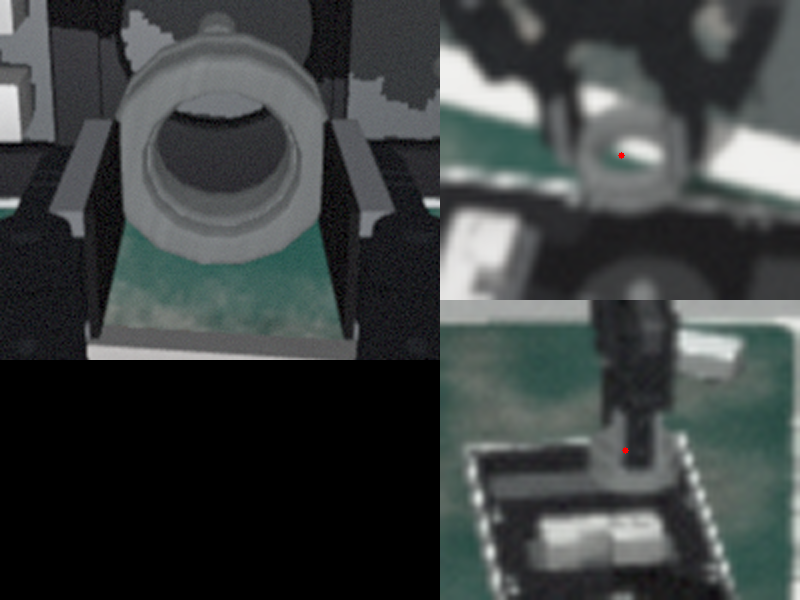

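The ring is level and sits about 3 mm towards the robot of the TCP, with the soft pads overlapping its flanks. The side view confirms its underside is about 11 mm below the TCP. I'll correct for that and lower it.

```bash
python3 -m inch '[[[-0.006,-0.0015,0.01,0,0,0],[0,0,0.03,0,0,0],[0,0,0.025,0,0,0],[0,0,0.012,0,0,0],[0,0,0.005,0,0,0],[0,0,0,0,0,0],[0,0,0,0,0,0]]]' && python3 -m inch '[[[0,0,0.003,0,0,0],[0,0,0.0015,0,0,0],[0,0,0,0,0,0],[0,0,0,0,0,0]]]'
```

```text
time_s: 15.02
eef_pos: [0.4982, -0.0227, 0.0227]
tcp_rot: [[-0.992, -0.128, 0.002], [-0.128, 0.992, -0.0], [-0.002, -0.001, -1.0]]
wrist_force: [0.3, 0.6, -0.6]
gripper_width: 0.0371
finger_force: 60.5
time_s: 15.52
eef_pos: [0.4972, -0.0226, 0.0173]
tcp_rot: [[-0.992, -0.128, 0.0], [-0.128, 0.992, -0.0], [-0.0, -0.0, -1.0]]
wrist_force: [-0.3, 0.4, -1.3]
gripper_width: 0.0372
finger_force: 60.5
```

```bash
python3 -m inch '[[[0,0,0.0015,0,0,0],[0,0,0,0,0,0]]]' && python3 -m inch '[[[0,0,0.001,0,0,0],[0,0,0.001,0,0,0],[0,0,0,0,0,0]]]'
```

```text
time_s: 15.78
eef_pos: [0.4973, -0.0226, 0.017]
tcp_rot: [[-0.992, -0.129, -0.0], [-0.129, 0.992, -0.0], [0.0, -0.0, -1.0]]
wrist_force: [-3.3, 0.9, 9.8]
gripper_width: 0.0374
finger_force: 61.6
time_s: 16.15
eef_pos: [0.4974, -0.0226, 0.0169]
tcp_rot: [[-0.992, -0.129, -0.001], [-0.129, 0.992, -0.0], [0.001, -0.0, -1.0]]
wrist_force: [-10.0, 1.3, 24.2]
gripper_width: 0.0375
finger_force: 63.3
```

```bash
python3 -m inch '[[[0,0,-0.002,0,0,0],[0,0,0,0,0,0],[0,0,0,0,0,0],[0,0,0,0,0,0]]]' 0.3 && python3 -m inch '[[[0,0,-0.02,0,0,0],[0,0,-0.04,0,0,0],[0,0,-0.04,0,0,0],[0,0,0,0,0,0]]]'
python3 - <<'E'
from h import *
d=grab('wrist','w8.png'); s=r.read_state(); R=np.array(s['tcp_rot'])
g=cv2.medianBlur(cv2.cvtColor(d['img'],cv2.COLOR_BGR2GRAY),3)
c=cv2.HoughCircles(g[150:330],cv2.HOUGH_GRADIENT,1,8,param1=80,param2=18,minRadius=15,maxRadius=60)
for u,v,q in (c[0][:8] if c is not None else []): print(round(u),round(v+150),q,np.round(ray(d,u,v+150,.024)*1000,1))
to(.47,.336,.1,180)
E
```

```text
time_s: 16.65
eef_pos: [0.4969, -0.0225, 0.0154]
tcp_rot: [[-0.992, -0.128, -0.001], [-0.128, 0.992, 0.0], [0.001, 0.0, -1.0]]
wrist_force: [0.2, -0.4, -0.3]
gripper_width: 0.0555
finger_force: 0.0
time_s: 17.15
eef_pos: [0.5004, -0.0232, 0.1194]
tcp_rot: [[-0.992, -0.128, 0.008], [-0.128, 0.992, -0.002], [-0.008, -0.003, -1.0]]
wrist_force: [-0.5, 0.1, -0.4]
gripper_width: 0.0551
finger_force: 0.0
334 220 44.9 [487.8 -22. ]
332 228 35.8 [493.1 -23.2]
346 212 52.7 [481.9 -15.4]
346 226 33.8 [490.1 -14.9]
324 222 36.1 [489.9 -27.9]
340 232 27.9 [495.  -17.9]
320 230 32.2 [495.2 -29.8]
274 256 52.7 [515.2 -56.6]
t 17.2 shift mm [-17.7 359.6  16.8] rz 7.4 grip 0.0554 0.0 F [-0.1 -0.1 -0.9]
```

The ring shows up over its pin at about (493,-23) mm. Next is the snap gauge.

```bash
python3 -m inch '[[[-0.001,0.052,0,0,0,0],[-0.001,0.052,0,0,0,0],[-0.001,0.052,0,0,0,0],[-0.001,0.052,0,0,0,0],[-0.001,0.052,0,0,0,0],[-0.001,0.052,0,0,0,0],[-0.001,0.051,0,0,0,7.4],[0,0,0,0,0,0],[0,0,0,0,0,0]]]' 1
python3 - <<'E'
from h import *
d=grab('wrist','w9.png'); im=d['img']; hsv=cv2.cvtColor(im,cv2.COLOR_BGR2HSV); to(.46,.338,.1,180)
print(held(d,.016,800,110))
# black pad and brass anvils
for n,m in [('black',(hsv[...,2]<45)),('brass',cv2.inRange(hsv,(10,90,90),(30,255,255))>0)]:
    m=m.astype(np.uint8)*255; m[300:]=0
    for c in cv2.findContours(m,cv2.RETR_EXTERNAL,cv2.CHAIN_APPROX_NONE)[0]:
        if cv2.contourArea(c)>(300 if n=='black' else 5):
            p=np.array([ray(d,*q[0],.016) for q in c],np.float32)*1000;b=cv2.minAreaRect(p); print(n,cv2.boundingRect(c),np.round([*b[0],*b[1],b[2]],1))
E
```

```text
time_s: 18.32
eef_pos: [0.4563, 0.3374, 0.1139]
tcp_rot: [[-1.0, -0.001, -0.003], [-0.001, 1.0, -0.002], [0.003, -0.002, -1.0]]
wrist_force: [0.2, 0.3, -1.2]
gripper_width: 0.085
finger_force: 0.0
t 18.38 shift mm [-3.3  1.1 14.3] rz -0.0 grip 0.0853 0.0 F [-0.  -0.7 -0.4]
px (547, 319, 93, 62) world [544.  524.6  43.   64.5  29.6] tool [-87.4 187.9]
px (360, 256, 78, 82) world [496.7 380.7  45.3  50.2  64.5] tool [-40.2  44. ]
px (64, 235, 70, 65) world [474.8 188.8  43.8  43.8   6.5] tool [ -18.5 -147.9]
px (275, 216, 194, 226) world [531.6 355.4 198.5  92.6  31. ] tool [-75.1  18.7]
px (241, 144, 399, 122) world [435.6 404.7 244.2  63.1  86.1] tool [20.9 68. ]
px (0, 127, 255, 309) world [4.963e+02 2.106e+02 2.177e+02 1.427e+02 2.000e-01] tool [ -39.9 -126.1]
None
black (442, 289, 62, 11) [4.929e+02 4.311e+02 7.100e+00 4.010e+01 1.000e-01]
black (299, 223, 54, 20) [451.4 334.4  33.   11.9  86.8]
black (417, 203, 43, 31) [441.4 403.4  25.7  19.   85.7]
black (319, 203, 72, 14) [436.6 352.5   8.2  43.6   0. ]
black (88, 0, 171, 19) [329.6 252.5   8.7  92.4   4.3]
brass (337, 280, 4, 11) [4.867e+02 3.430e+02 7.000e+00 2.000e+00 4.000e-01]
brass (304, 279, 4, 10) [485.6 321.5   2.    6.3  89.1]
```

The snap gauge's pad is at (451,334) mm and its anvils at (486,332) mm. That puts its yaw at about -3.3° and its origin near (469,333). I'll grasp across the back.

```bash
python3 -m inch '[[[-0.001,-0.0035,0.04,0,0,3.3],[0,0,0.04,0,0,0],[0,0,0.021,0,0,0],[0,0,0,0,0,0]]]' && python3 -m inch '[[[0,0,0,0,0,0],[0,0,0,0,0,0],[0,0,0,0,0,0],[0,0,0,0,0,0],[0,0,0,0,0,0],[0,0,0,0,0,0]]]' -1 60 && python3 -m inch '[[[0,0,-0.01,0,0,0],[0,0,-0.035,0,0,0],[0,0,-0.045,0,0,0],[0,0,0,0,0,0],[0,0,0,0,0,0]]]'
python3 - <<'E'
from h import *
import pickle
d=grab('wrist','w10.png'); pickle.dump(d,open('w10.pkl','wb')); im=d['img']; hsv=cv2.cvtColor(im,cv2.COLOR_BGR2HSV); to(.484,.0505,.1,187.4)
s=r.read_state(); R=np.array(s['tcp_rot']); p0=np.array(s['eef_pos']); z=p0[2]+.004
for n,m in [('black',(hsv[...,2]<45)),('brass',cv2.inRange(hsv,(10,90,90),(30,255,255))>0)]:
    m=m.astype(np.uint8)*255; m[420:]=0; m[:,:250]=0; m[:,410:]=0
    for c in cv2.findContours(m,cv2.RETR_EXTERNAL,cv2.CHAIN_APPROX_NONE)[0]:
        if cv2.contourArea(c)>(300 if n=='black' else 5):
            p=np.array([ray(d,*q[0],z) for q in c],np.float32);b=cv2.minAreaRect(p); t=R.T@(np.array([*b[0],0])-p0); print(n,cv2.boundingRect(c),np.round(t[:2]*1000,1),np.round(np.array(b[1])*1000,1))
E
```

```text
time_s: 18.88
eef_pos: [0.4567, 0.3322, 0.0124]
tcp_rot: [[-0.998, 0.06, -0.005], [0.06, 0.998, -0.003], [0.005, -0.003, -1.0]]
wrist_force: [-0.2, -0.1, 0.8]
gripper_width: 0.0855
finger_force: 0.0
time_s: 19.62
eef_pos: [0.4596, 0.3354, 0.0161]
tcp_rot: [[-0.998, 0.058, 0.002], [0.058, 0.998, 0.001], [-0.002, 0.001, -1.0]]
wrist_force: [0.3, -1.3, 5.8]
gripper_width: 0.0002
finger_force: 3.1
time_s: 20.25
eef_pos: [0.458, 0.3347, 0.1046]
tcp_rot: [[-0.998, 0.058, -0.001], [0.058, 0.998, -0.0], [0.001, -0.0, -1.0]]
wrist_force: [-0.6, 0.5, -0.5]
gripper_width: -0.0001
finger_force: 0.0
t 20.3 shift mm [ -43.  -281.8    3.9] rz -10.7 grip -0.0003 0.0 F [-0.7 -1.2 -0.6]
black (250, 289, 160, 131) [-20.2   0.5] [66.9 59.1]
black (301, 225, 56, 19) [31.   0.2] [20.1  6.8]
brass (344, 282, 4, 7) [11.   6.6] [1.1 2.5]
brass (310, 282, 4, 11) [10.2 -6.3] [1.1 4.1]
```

The fingertips closed over the top of the gauge, because they stand higher when wide open. I'll measure again in case it moved, then grasp lower.

```bash
python3 -m inch '[[[0,0,0,0,0,0],[0,0,0,0,0,0],[0,0,0,0,0,0],[0,0,0,0,0,0]]]' 1; python3 - <<'E'
from h import *
d=grab('wrist','w11.png'); hsv=cv2.cvtColor(d['img'],cv2.COLOR_BGR2HSV)
for n,m in [('black',(hsv[...,2]<45)),('brass',cv2.inRange(hsv,(10,90,90),(30,255,255))>0)]:
    m=m.astype(np.uint8)*255; m[300:]=0; m[:,:250]=0; m[:,410:]=0
    for c in cv2.findContours(m,cv2.RETR_EXTERNAL,cv2.CHAIN_APPROX_NONE)[0]:
        if cv2.contourArea(c)>(300 if n=='black' else 5):
            p=np.array([ray(d,*q[0],.016) for q in c],np.float32)*1000;b=cv2.minAreaRect(p); print(n,cv2.boundingRect(c),np.round([*b[0],*b[1],b[2]],1))
to(.4574,.3339,.003,176.7)
E
```

```text
time_s: 20.8
eef_pos: [0.4585, 0.3348, 0.1046]
tcp_rot: [[-0.998, 0.058, -0.0], [0.058, 0.998, -0.0], [0.0, -0.0, -1.0]]
wrist_force: [-1.1, -0.1, -0.4]
gripper_width: 0.0722
finger_force: 0.0
black (301, 224, 55, 19) [451.4 334.2  32.7  11.2  86.6]
black (312, 199, 75, 14) [435.3 347.6  43.8   7.8  86.6]
brass (344, 282, 4, 10) [486.7 343.1   1.9   6.1  87.3]
brass (310, 282, 4, 11) [485.8 321.8   1.9   6.8  85.8]
t 20.85 shift mm [  1.1  -1.  101.7] rz -0.0 grip 0.0788 0.0 F [ 0.3  1.6 -0.1]
```

```bash
python3 -m inch '[[[0.001,-0.001,0.04,0,0,0],[0,0,0.04,0,0,0],[0,0,0.0215,0,0,0],[0,0,0,0,0,0],[0,0,0,0,0,0]]]' && python3 -m inch '[[[0,0,0,0,0,0],[0,0,0,0,0,0],[0,0,0,0,0,0],[0,0,0,0,0,0],[0,0,0,0,0,0]]]' -1 60
```

```text
time_s: 21.48
eef_pos: [0.4584, 0.3344, 0.0043]
tcp_rot: [[-0.998, 0.058, 0.002], [0.058, 0.998, 0.001], [-0.002, 0.001, -1.0]]
wrist_force: [-0.3, 0.1, -0.2]
gripper_width: 0.0854
finger_force: 0.0
time_s: 22.1
eef_pos: [0.4587, 0.3346, 0.0049]
tcp_rot: [[-0.998, 0.058, 0.003], [0.058, 0.998, 0.001], [-0.002, 0.002, -1.0]]
wrist_force: [0.6, 0.6, 5.4]
gripper_width: 0.0463
finger_force: 62.7
```

```bash
python3 -m inch '[[[0,0,-0.01,0,0,0],[0,0,-0.035,0,0,0],[0,0,-0.05,0,0,0],[-0.003,-0.03,0,0,0,0],[-0.005,-0.048,0,0,0,0],[-0.005,-0.048,0,0,0,0],[-0.006,-0.048,0,0,0,0],[-0.006,-0.048,0,0,0,0],[-0.006,-0.042,0,0,0,0],[0,-0.02,0,0,0,0],[0,0,0,0,0,-5.4],[0,0,0,0,0,-5.3],[0,0,0,0,0,0],[0,0,0,0,0,0]]]'
python3 - <<'E'
from h import *
d=grab('wrist','w12.png'); hsv=cv2.cvtColor(d['img'],cv2.COLOR_BGR2HSV); to(.4734,.0492,.011,187.4)
s=r.read_state(); R=np.array(s['tcp_rot']); p0=np.array(s['eef_pos']); z=p0[2]+.011
for n,m in [('black',(hsv[...,2]<45)),('brass',cv2.inRange(hsv,(10,90,90),(30,255,255))>0)]:
    m=m.astype(np.uint8)*255; m[430:]=0; m[:,270:400]=m[:,270:400]; m[:,:270]=0; m[:,400:]=0
    for c in cv2.findContours(m,cv2.RETR_EXTERNAL,cv2.CHAIN_APPROX_NONE)[0]:
        if cv2.contourArea(c)>(300 if n=='black' else 5):
            p=np.array([ray(d,*q[0],z) for q in c],np.float32);b=cv2.minAreaRect(p); t=R.T@(np.array([*b[0],0])-p0); print(n,cv2.boundingRect(c),'tool',np.round(t[:2]*1000,1),np.round(np.array(b[1])*1000,1),round(b[2],1))
E
```

```text
time_s: 23.85
eef_pos: [0.4716, 0.0487, 0.0982]
tcp_rot: [[-0.992, -0.127, -0.0], [-0.127, 0.992, 0.0], [0.0, 0.0, -1.0]]
wrist_force: [0.8, 0.5, -0.7]
gripper_width: 0.0463
finger_force: 62.1
t 23.9 shift mm [-1.7  0.3 87.3] rz -0.1 grip 0.0463 62.1 F [ 0.8 -0.4 -2. ]
black (284, 292, 94, 31) tool [6.5 0.5] [11.9 33.6] 7.3
black (270, 173, 123, 96) tool [38.3  0.3] [33.3 41.6] 7.3
black (307, 139, 93, 26) tool [60.9  7.8] [31.   4.5] 86.7
black (288, 0, 112, 16) tool [104.4   4.6] [ 2.  33.1] 0.0
brass (355, 376, 6, 18) tool [-26.3  10.9] [7.7 1.9] 8.5
brass (300, 376, 6, 17) tool [-26.  -10.3] [7.2 1.9] 6.3
```

The snap gauge is held level and square, with its origin 11.5 mm behind the TCP. I'll lower it.

```bash
python3 -m inch '[[[-0.001,0,0.02,0,0,0],[0,0,0.035,0,0,0],[0,0,0.02,0,0,0],[0,0,0.007,0,0,0],[0,0,0,0,0,0],[0,0,0,0,0,0]]]' && python3 -m inch '[[[0,0,0.003,0,0,0],[0,0,0.0015,0,0,0],[0,0,0.0005,0,0,0],[0,0,0,0,0,0]]]'
```

```text
time_s: 24.65
eef_pos: [0.4741, 0.0487, 0.0173]
tcp_rot: [[-0.992, -0.128, 0.002], [-0.128, 0.992, -0.0], [-0.002, -0.0, -1.0]]
wrist_force: [1.0, 0.0, -0.2]
gripper_width: 0.0462
finger_force: 62.1
time_s: 25.15
eef_pos: [0.4729, 0.0487, 0.0113]
tcp_rot: [[-0.992, -0.128, -0.0], [-0.128, 0.992, 0.0], [0.0, 0.0, -1.0]]
wrist_force: [0.3, -0.6, -1.1]
gripper_width: 0.0465
finger_force: 62.1
```

```bash
python3 -m inch '[[[0,0,0.001,0,0,0],[0,0,0,0,0,0],[0,0,0,0,0,0]]]' && python3 -m inch '[[[0,0,-0.001,0,0,0],[0,0,0,0,0,0],[0,0,0,0,0,0]]]' 0.45 && python3 -m inch '[[[0,0,-0.02,0,0,0],[0,0,-0.04,0,0,0],[0,0,-0.045,0,0,0],[0,0,0,0,0,0],[0,0,0,0,0,0]]]' 0.5
python3 - <<'E'
from h import *
d=grab('wrist','w13.png'); hsv=cv2.cvtColor(d['img'],cv2.COLOR_BGR2HSV)
for n,m in [('black',(hsv[...,2]<45)),('brass',cv2.inRange(hsv,(10,90,90),(30,255,255))>0)]:
    m=m.astype(np.uint8)*255; m[300:]=0
    for c in cv2.findContours(m,cv2.RETR_LIST,cv2.CHAIN_APPROX_NONE)[0]:
        if (300<cv2.contourArea(c)<2500 if n=='black' else cv2.contourArea(c)>5):
            p=np.array([ray(d,*q[0],.022) for q in c],np.float32)*1000;b=cv2.minAreaRect(p); print(n,cv2.boundingRect(c),np.round([*b[0],*b[1],b[2]],1))
to(.574,.328,.1,180)
E
```

```text
time_s: 25.52
eef_pos: [0.4731, 0.0487, 0.0108]
tcp_rot: [[-0.992, -0.128, 0.0], [-0.128, 0.992, 0.0], [-0.0, -0.0, -1.0]]
wrist_force: [-2.5, 0.2, 5.3]
gripper_width: 0.046
finger_force: 62.8
time_s: 25.9
eef_pos: [0.4731, 0.0487, 0.0112]
tcp_rot: [[-0.992, -0.128, 0.0], [-0.128, 0.992, 0.0], [-0.0, -0.0, -1.0]]
wrist_force: [0.2, 0.4, -1.0]
gripper_width: 0.0619
finger_force: 0.0
time_s: 26.52
eef_pos: [0.4725, 0.0487, 0.1159]
tcp_rot: [[-0.992, -0.128, -0.001], [-0.128, 0.992, 0.0], [0.001, 0.0, -1.0]]
wrist_force: [-0.5, 0.3, -0.1]
gripper_width: 0.0641
finger_force: 0.0
black (304, 223, 54, 19) [466.4  48.6  11.5  32.8   7.3]
black (299, 137, 118, 34) [417.3  58.4  69.9   8.8  86.3]
black (275, 0, 136, 19) [343.2  39.3   3.6  71.9   1.4]
brass (345, 280, 4, 10) [499.6  63.2   6.2   1.9   8. ]
brass (312, 279, 4, 11) [501.9  42.2   6.9   1.9   6.6]
t 26.57 shift mm [-137.2  263.8   14.9] rz 7.4 grip 0.0638 0.0 F [-0.3  1.2 -0.5]
```

The snap gauge sits at (484,51), seated squarely round its pin. The plug is next.

```bash
python3 -m inch '[[[-0.023,0.044,0,0,0,0],[-0.023,0.044,0,0,0,0],[-0.023,0.044,0,0,0,0],[-0.023,0.044,0,0,0,0],[-0.023,0.044,0,0,0,0],[-0.022,0.044,0.005,0,0,7.4],[0,0,0.01,0,0,0],[0,0,0,0,0,0],[0,0,0,0,0,0]]]' 0.2
python3 - <<'E'
from h import *
d=grab('wrist','w14.png'); im=d['img']; hsv=cv2.cvtColor(im,cv2.COLOR_BGR2HSV); to(.572,.328,.009,180)
held(d,.009,150,130)
m=((hsv[...,1]<70)&(hsv[...,2]<110)&(hsv[...,2]>45)).astype(np.uint8)*255; m[330:]=0; m[:,:220]=0; m[:,450:]=0
m=cv2.morphologyEx(m,cv2.MORPH_OPEN,np.ones((5,5)))
for c in cv2.findContours(m,cv2.RETR_EXTERNAL,cv2.CHAIN_APPROX_NONE)[0]:
    if cv2.contourArea(c)>400:
        p=np.array([ray(d,*q[0],.014) for q in c],np.float32)*1000;b=cv2.minAreaRect(p); print('dark',cv2.boundingRect(c),np.round([*b[0],*b[1],b[2]],1))
E
```

```text
time_s: 27.7
eef_pos: [0.5741, 0.3266, 0.1002]
tcp_rot: [[-1.0, 0.001, -0.002], [0.001, 1.0, -0.001], [0.002, -0.001, -1.0]]
wrist_force: [-0.1, -0.7, -1.2]
gripper_width: 0.0511
finger_force: 0.0
t 27.75 shift mm [ 2.5  1.4 92. ] rz -0.1 grip 0.0516 0.0 F [-0.5  0.5 -0.6]
px (132, 443, 38, 37) world [739.6 193.8  27.7  32.4  89.9] tool [-165.3 -132.5]
px (478, 433, 51, 47) world [741.1 444.9  56.9  27.9  35.4] tool [-166.3  118.5]
px (320, 395, 96, 38) world [698.  352.5  65.5  30.4  88. ] tool [-123.4   26.1]
px (256, 356, 10, 68) world [6.795e+02 2.776e+02 5.370e+01 6.200e+00 1.000e-01] tool [-105.1  -48.9]
px (0, 276, 143, 116) world [638.1 154.4  82.2  94.    2.9] tool [ -63.9 -172.2]
px (194, 246, 45, 94) world [609.6 255.1  25.   65.4  76.4] tool [-35.2 -71.5]
px (43, 226, 158, 133) world [601.9 202.8 102.3  60.2  46. ] tool [ -27.6 -123.8]
px (305, 184, 20, 26) world [545.6 318.   14.   11.8  12.4] tool [28.9 -8.7]
px (59, 160, 28, 35) world [531.7 175.5  14.3  20.8  70.6] tool [  42.6 -151.2]
px (493, 136, 71, 70) world [530.5 442.3  40.7  39.9  89.9] tool [ 44.2 115.6]
px (70, 128, 35, 31) world [515.4 184.9  20.4  14.2  46. ] tool [  58.9 -141.8]
px (94, 82, 52, 53) world [496.3 210.9  18.8  34.3  36.2] tool [  78.  -115.9]
px (445, 78, 41, 63) world [494.8 403.8  32.8  17.6  24. ] tool [79.9 77. ]
px (280, 67, 360, 359) world [5.908e+02 4.196e+02 2.333e+02 2.478e+02 3.000e-01] tool [-16.1  93. ]
px (279, 15, 130, 133) world [478.1 326.8  58.3  73.2  21.2] tool [96.4  0. ]
px (518, 0, 122, 74) world [455.3 462.7  79.1  13.9  61.5] tool [119.4 135.9]
px (230, 0, 28, 293) world [5.239e+02 2.775e+02 1.650e+02 5.200e+00 2.000e-01] tool [ 50.5 -49.2]
px (26, 0, 124, 110) world [465.6 198.   45.3  75.6  28.1] tool [ 108.7 -128.8]
dark (266, 7, 184, 274) [520.8 341.9 146.5 103.8   4.6]
```

View pics/w14.png

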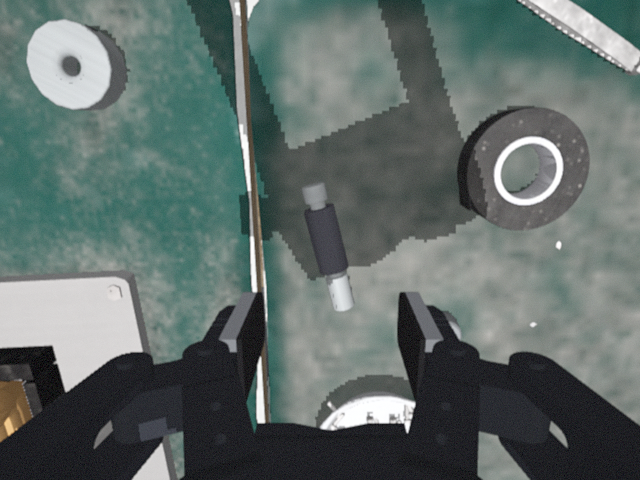

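The plug lies with its dark handle from (319,206) to (333,275) and its ends at (314,185) and (343,310), long end towards +x. The tape roll at (530,165) and the small nut at (452,325) are clear of it. I'll compute the axis.

```bash
python3 - <<'E'
from h import *
d=grab('wrist')
A,B,C,D=[ray(d,*p,.012)*1000 for p in[(314,184),(342,310),(319,206),(333,275)]]
print(A,B,C,D,np.linalg.norm(B-A),np.linalg.norm(C-D)); v=B-A; yaw=np.degrees(np.arctan2(v[1],v[0])); u=v/np.linalg.norm(v); o=(A+B)/2; print('yaw',yaw,'mid',o,'nut',ray(d,452,325,.01))
g=o-4*u; to(g[0]/1000,g[1]/1000,.009,180+yaw)
E
```

```text
[537.97867914 317.67433556] [618.59242635 334.46689293] [551.02322419 320.45734659] [594.68948339 328.72788937] 82.34419362108602 44.44259298362809
yaw 11.766944751362868 mid [578.28555275 326.07061424] nut [0.63046783 0.40625737]
t 27.8 shift mm [ 0.6 -1.6 92.5] rz -11.9 grip 0.0514 0.0 F [-0.1 -0.   0.1]
```

```bash
python3 -m inch '[[[0.0005,-0.0015,0.02,0,0,-6],[0,0,0.035,0,0,-5.9],[0,0,0.028,0,0,0],[0,0,0.0105,0,0,0],[0,0,0,0,0,0],[0,0,0,0,0,0]]]' && python3 -m inch '[[[0,0,0,0,0,0],[0,0,0,0,0,0],[0,0,0,0,0,0],[0,0,0,0,0,0],[0,0,0,0,0,0]]]' -1 50 && python3 -m inch '[[[0,0,-0.01,0,0,0],[0,0,-0.035,0,0,0],[0,0,-0.05,0,0,0],[0,0,0,0,0,0],[0,0,0,0,0,0]]]'
```

```text
time_s: 28.55
eef_pos: [0.5759, 0.327, 0.0096]
tcp_rot: [[-0.979, -0.206, 0.003], [-0.206, 0.979, 0.001], [-0.003, 0.001, -1.0]]
wrist_force: [-0.8, 0.3, 0.3]
gripper_width: 0.0511
finger_force: 0.0
time_s: 29.18
eef_pos: [0.5753, 0.3269, 0.0091]
tcp_rot: [[-0.979, -0.206, 0.002], [-0.206, 0.979, 0.001], [-0.002, 0.0, -1.0]]
wrist_force: [0.3, 0.1, 5.5]
gripper_width: 0.0164
finger_force: 48.8
time_s: 29.8
eef_pos: [0.5738, 0.3264, 0.1023]
tcp_rot: [[-0.979, -0.206, -0.001], [-0.206, 0.979, -0.0], [0.001, -0.0, -1.0]]
wrist_force: [-0.6, 0.9, -1.4]
gripper_width: 0.0161
finger_force: 48.9
```

```bash
python3 -m inch '[[[0.033,-0.027,-0.005,0,0,0],[0.033,-0.027,-0.005,0,0,0],[0.033,-0.027,0,0,0,0],[0.0083,-0.0485,0,0,0,0],[0.0083,-0.0485,0,0,0,0],[0.0083,-0.0485,0,0,0,0],[0.0083,-0.0485,0,0,0,0],[0.0083,-0.0485,0,0,0,0],[0.0083,-0.0485,0,0,0,0],[0.0083,-0.0485,0,0,0,0],[0.0083,-0.0485,0,0,0,4.5],[0,0,0,0,0,0],[0,0,0,0,0,0]]]'
python3 - <<'E'
from h import *
d=grab('wrist','w15.png'); to(.509,-.166,.015,187.4)
s=r.read_state(); R=np.array(s['tcp_rot']); p0=np.array(s['eef_pos'])
hsv=cv2.cvtColor(d['img'],cv2.COLOR_BGR2HSV); m=((hsv[...,1]<45)&(hsv[...,2]>130)).astype(np.uint8)*255; m[:,:290]=0;m[:,375:]=0; m[:230]=0
for c in cv2.findContours(m,cv2.RETR_EXTERNAL,cv2.CHAIN_APPROX_NONE)[0]:
    if cv2.contourArea(c)>100:
        p=np.array([ray(d,*q[0],p0[2]+.004) for q in c])-p0[:2]; t=(np.c_[p,p[:,0]*0]@R)[:,:2]*1000; print(cv2.boundingRect(c),'tool min',t.min(0).round(1),'max',t.max(0).round(1))
E
```

```text
time_s: 31.42
eef_pos: [0.5075, -0.1654, 0.1108]
tcp_rot: [[-0.992, -0.128, -0.004], [-0.128, 0.992, 0.003], [0.003, 0.003, -1.0]]
wrist_force: [-0.3, -0.1, -1.6]
gripper_width: 0.0155
finger_force: 49.0
t 31.48 shift mm [-1.4 -1.5 96.1] rz 0.0 grip 0.0161 49.0 F [-0.9  0.2 -1.2]
(316, 372, 31, 39) tool min [-43.1  -5.9] max [-25.    6.3]
```

```bash
python3 -m inch '[[[-0.0015,-0.001,0.025,0,0,0],[0,0,0.035,0,0,0],[0,0,0.022,0,0,0],[0,0,0.007,0,0,0],[0,0,0,0,0,0],[0,0,0,0,0,0]]]' && python3 -m inch '[[[0,0,0.003,0,0,0],[0,0,0.0015,0,0,0],[0,0,0,0,0,0],[0,0,0,0,0,0]]]'
```

```text
time_s: 32.22
eef_pos: [0.5117, -0.1673, 0.0249]
tcp_rot: [[-0.992, -0.129, 0.002], [-0.129, 0.992, -0.001], [-0.002, -0.001, -1.0]]
wrist_force: [0.3, 0.8, -1.0]
gripper_width: 0.0158
finger_force: 49.0
time_s: 32.72
eef_pos: [0.5107, -0.1672, 0.0193]
tcp_rot: [[-0.992, -0.128, 0.0], [-0.128, 0.992, -0.0], [-0.0, -0.0, -1.0]]
wrist_force: [-0.1, -0.4, -1.1]
gripper_width: 0.0158
finger_force: 49.0
```

Shifting 1.5 mm back and lowering until it touches.

```bash
python3 -m inch '[[[0.0015,0.001,0.002,0,0,0],[0,0,0.001,0,0,0],[0,0,0,0,0,0],[0,0,0,0,0,0]]]' && python3 -m inch '[[[0,0,0.001,0,0,0],[0,0,0.0005,0,0,0],[0,0,0,0,0,0],[0,0,0,0,0,0]]]'
```

```text
time_s: 33.22
eef_pos: [0.5091, -0.1664, 0.0163]
tcp_rot: [[-0.992, -0.128, 0.0], [-0.128, 0.992, 0.0], [-0.0, 0.0, -1.0]]
wrist_force: [1.0, 0.1, -0.5]
gripper_width: 0.0159
finger_force: 49.0
time_s: 33.72
eef_pos: [0.5093, -0.1665, 0.0152]
tcp_rot: [[-0.992, -0.128, 0.0], [-0.128, 0.992, -0.0], [-0.0, -0.0, -1.0]]
wrist_force: [-0.8, -0.2, 3.5]
gripper_width: 0.016
finger_force: 49.3
```

```bash
python3 -m inch '[[[0,0,0,0,0,0],[0,0,0,0,0,0],[0,0,0,0,0,0]]]' -0.3 && python3 -m inch '[[[0,0,-0.02,0,0,0],[0,0,-0.04,0,0,0],[0,0,-0.05,0,0,0],[0.01,0.055,-0.05,0,0,0],[0.01,0.055,-0.04,0,0,0],[0,0,0,0,0,0],[0,0,0,0,0,0]]]'
python3 - <<'E'
from h import *
import pickle
d=grab('wrist','w16.png'); pickle.dump(d,open('w16.pkl','wb')); im=d['img']; hsv=cv2.cvtColor(im,cv2.COLOR_BGR2HSV); g=hsv[...,2]
print(r.read_state()['eef_pos'])
m=((hsv[...,1]<45)&(g>160)).astype(np.uint8)*255
def px(p):
    P=np.array(d['pose']); q=P[:3,:3].T@(np.array(p)-P[:3,3]); f=240/np.tan(np.radians(d['vfov'])/2); return q[:2]/q[2]*f+[d['cx'],d['cy']]
for n,c,z in[('plug',(.5123,-.1656),.012),('block',(.5028,-.0932),.02),('ring',(.4934,-.0213),.024),('snap',(.4844,.0512),.022)]: print(n,px([*c,z]).round())
for c in cv2.findContours(m,cv2.RETR_EXTERNAL,cv2.CHAIN_APPROX_NONE)[0]:
    if 60<cv2.contourArea(c)<4000:
        p=np.array([ray(d,*q[0],.02) for q in c],np.float32)*1000;b=cv2.minAreaRect(p)
        if b[0][0]<560: print(cv2.boundingRect(c),np.round([*b[0],*b[1],b[2]],1))
E
```

```text
time_s: 34.1
eef_pos: [0.509, -0.1663, 0.0146]
tcp_rot: [[-0.992, -0.128, -0.0], [-0.128, 0.992, 0.0], [0.0, 0.0, -1.0]]
wrist_force: [0.1, 0.3, -0.1]
gripper_width: 0.0302
finger_force: 0.0
time_s: 34.98
eef_pos: [0.4794, -0.0737, 0.2025]
tcp_rot: [[-0.992, -0.129, -0.0], [-0.129, 0.992, -0.001], [0.0, -0.001, -1.0]]
wrist_force: [0.2, -0.1, 0.3]
gripper_width: 0.0298
finger_force: 0.0
[ 0.47901256 -0.07402255  0.20172979]
plug [220. 233.]
block [303. 235.]
ring [390. 236.]
snap [476. 236.]
(292, 292, 78, 4) [553.1 -63.6   2.9  68.1   7.4]
(214, 255, 13, 24) [ 540.3 -161.8   21.2   10.3    7.4]
(363, 226, 51, 37) [503.6 -22.8  42.8  28.1  79.5]
(612, 220, 28, 48) [477.2 180.6  42.6  22.7  19.5]
(446, 204, 61, 63) [484.6  51.6  54.6  47.3   7.4]
(288, 201, 31, 69) [503.4 -93.1  59.8  25.1   7.4]
(206, 187, 14, 16) [ 477.9 -170.7   12.5   10.6    7.4]
(390, 164, 138, 132) [484.1  34.1 114.6 106.2   7.4]
(167, 164, 126, 132) [ 508.1 -151.8  114.6  101.4    7.4]
(6, 99, 55, 100) [ 460.5 -315.6   24.2   76.8   70.2]
(351, 84, 106, 54) [394.3 -28.6  81.1  28.   86.4]
```

All four gauges measure within about 3 mm of their nest centres, at seated height. The blank and collar haven't moved, and the hand is clear. Handing in.

```bash
python3 -c "
from bench import r
print(r.finish_job())"
```

```text
the job is handed in; nothing more can be done
None
```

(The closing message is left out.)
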